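Find the release notch in the fence by touch and free the board

TASK

The board is held against the wooden fence by the fence's steel hold-down bar. Set a fingertip on the outer half of the long plain block at the left end of the fence's ledge, slide it along the ledge to the right until you find the notch, and press the key inside the notch fully down, so that the bar lifts off the board. Pick nothing up, leave the board and the tools where they are, and finish clear of everything.

Things in the scene. Friction and masses are not known exactly. Their poses are not given: they have to be found in the camera images.
- fence: Fixed wooden fence, 410 mm long along its y (+y: left end seen from the robot), 68 mm deep, standing on the table, turned up to 15 degrees. Origin on the table, mid-length. On its front (robot side) a lip 10 mm thick (its x -30 to -20 mm), 74 mm high. Behind it a level ledge of pale blocks, open at the back, 60 mm above the table, 48 mm deep (x -20 to +28 mm).
- ledge_blocks (a point): On the ledge surface, 60 mm above the table, mid-depth, axes as the fence. Five blocks of 60 mm lie right of the long plain block: middles at this point's y +120, +60, 0, -60, -120 mm; then an end stop 14 mm high. Four are plain. One, in any of the five places, holds the notch: the only gap in the ledge (seams are under 1 mm), 46 mm long, centred in its block, across the whole depth.
- start_block: The long plain block at the left end of the ledge, pale wood with two dark flush screw heads, fixed to the fence: 100 mm long (its y axis, +y is the outer end), 48 mm deep, 38 mm high, top at the ledge height. Origin at the centre of its underside, 22 mm above the table. Its outer half is y 0 to +50 mm.
- release_key (a joint): Travel of the release key in the notch, in m: 0 up (top 10 mm below the ledge, 50 mm above the table), 0.010 fully down (top 20 mm below the ledge). It moves straight down against about 5 N of friction and stays where it is left. The key is 46 x 45 mm and fills the notch.
- hold_down (a joint): Height of the steel hold-down bar on the front of the fence above its clamping position, in m. The key lifts it by linkage: 0.8 times the key's travel, 0.008 with the key fully down. Its two feet reach 30 mm forward over the board's rear edge; the bar tops out 65 mm above the table.
- board: Loose pale board 82 x 252 x 16 mm (x, y, z) lying flat on the table along the front of the fence, its rear edge under the feet of the hold-down bar. Origin at the centre of its underside.
- tape: Loose yellow and black tape measure, 35 x 98 x 65 mm, standing on the table in front of the fence near its right end; bystander. Origin at the centre of its underside.
- driver: Loose screwdriver with orange and black handle, 32 x 211 x 33 mm, lying on the table behind the fence; bystander. Origin at the centre of its underside.
- carpenter_pencil: Loose yellow pencil, 14 x 178 x 7 mm, lying lengthwise on top of the board; bystander. Origin at the centre of its underside.

How it is judged:
By the outcome, as a careful person would: the job done as asked, in the order asked, and still so for the second after the job is handed in, with the robot touching nothing.
It also fails if it takes over 64 s, if anything falls off the work surface, if the arm or the gripper's body presses on something with over 40 N, if the wrist force passes 120 N, or if a joint passes its speed limit or range.

ROBOT

A 6-joint arm with a two-finger parallel gripper is mounted at the origin on the work surface; the furniture and walls round the work are solid. World frame = base frame: x ahead of the robot, y to its left, z up, the work surface at z = 0. Lengths are in m, angles in rad, forces in N, time in s.
With the tool pointing down it reaches from about 0.275 to 0.825 m from the base axis. Payload 4.9 kg.
Tool frame: the origin (TCP) lies between the finger pads; the fingertips stand 22 mm ahead of it and the grasp point (between the pads) lies 3 mm ahead of it; z points along the fingers, y is the line along which they close (so a half turn about z gives the same grasp; the last joint's range is limited). The gripper opens to 85 mm and grips with 20 to 120 N. Pads are 22 mm wide; open, the fingers measure 114 mm over their backs; the gripper's body (76 mm by 85 mm) begins 54 mm behind the grasp point. The pads swing forward as they close: fully open they stand 13 mm farther back than shut.
Start: joints at [-1.453, 0.326, -0.193, 1.052, 0, 1.437], TCP at [0.137, -0.533, 0.253] pointing down, gripper open.
Joint ranges: [-2.65, 2.65], [-0.97, 1.79], [-1.3, 1.35], [-1.93, 2.1], [-1.47, 1.37], [-3.14, 3.14]. Speed limits (rad/s): [2.57, 2.57, 3.14, 3.14, 3.14, 3.14].

INTERFACE

Orientations are given as a unit quaternion [x, y, z, w].
In Python, from plant import manip gives the robot as it stands.
- The arm moves only by the tool apply_moves, never from a script. Its argument "plan" is a list of rows, each a list of 3 entries, a list of its own where there are three numbers: the closure, from 0 (fully open) to 1 (shut), then the shift along the tool's x, y, z in m, then the turn, a rotation vector about the tool's x, y, z in degrees. In form: [[fingers, [x, y, z], [ax, ay, az]], ...]. A call has 1 to 8 rows; each row is the pose to reach, as a shift and turn from the pose commanded when the call began, along the tool's axes at that moment; what a row does not reach only later rows make up. A row lasts 1/8 s, in which the tool goes at most 62.5 mm and 10.7 degrees, less where a joint would pass 70% of its speed; a pose out of reach is approached as far as the arm can. A call with a gripper value outside its range is refused whole. The fingers move at their own pace and stop on an object; "squeeze" is the grip in N (left out, the last holds). Time passes only in rows, so rows that repeat a pose let the fingers close. It gives the time, the measured TCP pose, the force, the opening and the grip force at its end, in the units of the state.
- manip.get_state(): the state, without advancing time (a new reading comes with each control period).
- manip.snapshot(name): name is "scene" or "top"; returns a dict with "img" (480x640x3 uint8, blue, green, red), "K" (3x3 intrinsics, pixels), "rvec" (rotation vector, rad) and "tvec" (3), from world to camera coordinates, as OpenCV has them. Camera axes: x right, y down, z forward; pixel columns grow to the right and rows downward; lengths in m; the calibration is good to about 2 mm. A picture is of the moment at which its call begins. There is no depth.
- manip.finish_job(): hands the job in; it is judged then, once.
The state is a dict: "time": time; "joints": joint angles; "dq": joint speeds; "joint_torque": joint torques, N m; "eef_pos": TCP position; "ee_rot": TCP orientation; "wrist_force": force on the tool from outside, world axes, zero at the start; "ft_torque": the same for the moment, N m; "width": finger opening in m; "grasp_force": force on a finger pad.
Only numpy, scipy, OpenCV 4.12 (cv2) and the standard library are available. Lean on these libraries where they do the work, as an engineer would, in place of code of your own. Each camera call takes 0.05 s, during which the arm holds its last target. There are 200 camera calls.

## Working session

There is one attempt and no reset: what is moved stays moved. The work goes in short steps, Python scripts to look and compute and a tool call to move; the robot and the scene stay as the last step left them, time stands still between calls to the robot, and variables do not carry over. Pictures are saved under pics/ and viewed, at most 10 in all, crops included, and the job is handed in when it is done.

Besides the shell and the picture viewer there is one more tool, called after "Emit:" as name([rows], argument=value, ...), one row to a line, values as JSON. apply_moves: Moves the arm, as the interface text tells. Its arguments: {"type":"object","properties":{"plan":{"type":"array","items":{"type":"array"}},"squeeze":{"type":"number"}},"required":["plan"]}

```bash
mkdir -p pics; python3 - <<'E'
from plant import manip
import cv2,numpy as np
for n in ("scene","top"):
    s=manip.snapshot(n); cv2.imwrite(f"pics/{n}0.png",s["img"]); np.savez(f"{n}0.npz",**s)
    R=cv2.Rodrigues(np.array(s["rvec"],float))[0]; print(n,-R.T@np.array(s["tvec"]).ravel(),s["K"][0][0])
print(manip.get_state())
E
```

```text
scene [0.14169098 0.51789989 0.61690574] 441.62713808683463
top [ 0.36746359 -0.02395083  0.90072811] 531.562889985028
{'time': 0.1, 'joints': array([-1.45318592e+00,  3.26885375e-01, -1.93488487e-01,  1.05199308e+00,
       -3.59826960e-06,  1.43656981e+00]), 'dq': array([ 0.00025415, -0.00218193,  0.0015718 , -0.00042541,  0.00032877,
        0.00031645]), 'joint_torque': array([ 1.10476638e-03, -4.44238865e+01,  2.63037997e+01,  7.87033379e-03,
       -7.96271866e-05, -1.84302046e-06]), 'eef_pos': array([ 0.1369891 , -0.53216348,  0.25256986]), 'ee_rot': array([ 9.92082434e-01,  1.25585937e-01,  4.72523121e-06, -7.85295252e-04]), 'wrist_force': array([0.23276499, 0.45859285, 0.83694764]), 'ft_torque': array([ 0.01484892, -0.03987762, -0.00546491]), 'grasp_force': 0.0, 'width': 0.08551615484495154}
```

View pics/scene0.png

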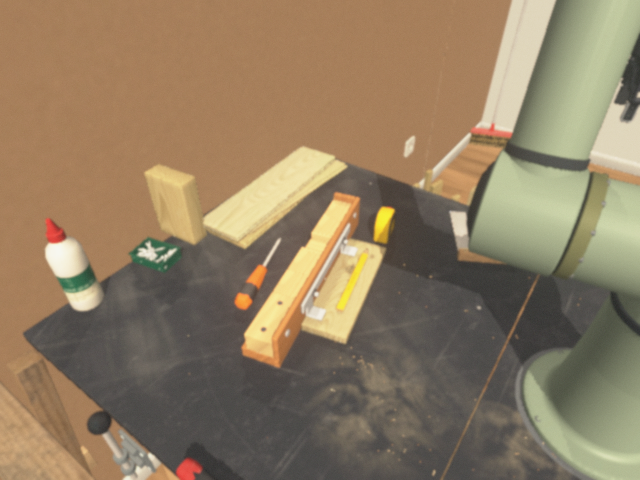

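View pics/top0.png

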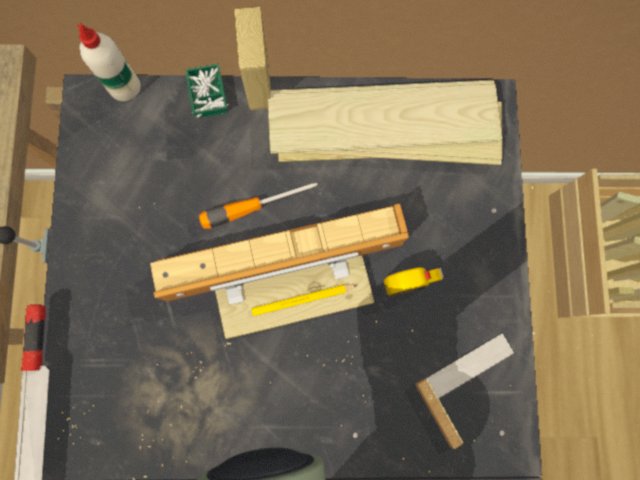

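The top view shows the fence running from about (152,265) to (407,225). The screw heads are at (167,274) and (203,266), and the likely notch is near (306,240). The pencil and board are in front of the fence, and the tape is at (410,280). I'll measure on an enlarged crop.

```bash
cat > h.py <<'E'
import cv2,numpy as np
def ray(s,uv,z):
    K=np.array(s["K"],float);R=cv2.Rodrigues(np.array(s["rvec"],float))[0];t=np.array(s["tvec"],float).ravel()
    C=-R.T@t; d=(R.T@np.linalg.inv(K)@np.c_[np.atleast_2d(uv),np.ones(len(np.atleast_2d(uv)))].T).T
    return C+d*((z-C[2])/d[:,2])[:,None]
def proj(s,P): return cv2.projectPoints(np.array(P,float).reshape(-1,1,3),np.array(s["rvec"],float),np.array(s["tvec"],float),np.array(s["K"],float),None)[0].reshape(-1,2)
E
python3 - <<'E'
from h import *
s=np.load("top0.npz"); im=s["img"]
c=im[195:310,145:415]; big=cv2.resize(c,None,fx=2.9,fy=2.9,interpolation=cv2.INTER_CUBIC)
hsv=cv2.cvtColor(im,cv2.COLOR_BGR2HSV); 
for y,x in ((290,200),(250,400),(215,403),(272,230),(262,240),(240,306),(250,240)): print((x,y),hsv[y,x],im[y,x])
b2=cv2.resize(np.load("scene0.npz")["img"][185:370,235:395],None,fx=3.2,fy=3.2,interpolation=cv2.INTER_CUBIC)
out=np.zeros((600,783,3),np.uint8); cv2.imwrite("pics/crop.png",big); cv2.imwrite("pics/crop2.png",b2)
print(ray(s,[[167,274],[203,266],[306,240]],.06))
E
```

```text
(200, 290) [ 16 182 147] [ 42  98 147]
(400, 250) [173  12  83] [80 79 83]
(403, 215) [ 13 139 130] [ 59  90 130]
(230, 272) [ 19 127 200] [100 164 200]
(240, 262) [ 21 116 245] [134 211 245]
(306, 240) [ 20 114 249] [138 213 249]
(240, 250) [ 21 109 253] [145 222 253]
[[ 0.47314399  0.20146267  0.06      ]
 [ 0.48599408  0.14533548  0.06      ]
 [ 0.52847666 -0.01796339  0.06      ]]
```

View pics/crop.png

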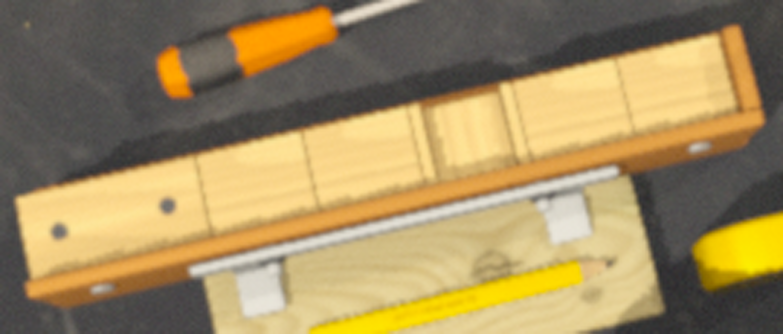

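View pics/crop2.png

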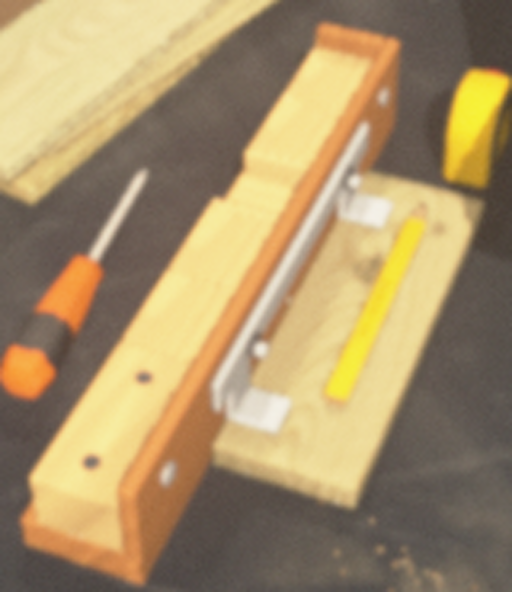

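The crop shows the start block with its back-left corner at crop (16,198), and five blocks after it. The third one (crop 415–515) is recessed, so it holds the notch. I'll fit the ledge frame from the back edge and the block ends.

```bash
python3 - <<'E'
from h import *
s=np.load("top0.npz"); s2=np.load("scene0.npz")
f=lambda L:np.array(L,float)/2.9+[145-.33,195-.33]
B=ray(s,f([[16,198],[196,156],[303,130],[416,104],[515,83],[614,59],[722,33]]),.06)
print(B.round(4)); d=B[0]-B[-1]; print("len",np.linalg.norm(d), "seg",np.linalg.norm(np.diff(B,axis=0),axis=1).round(4))
vx,vy,x0,y0=cv2.fitLine(B[:,:2].astype(np.float32),cv2.DIST_L2,0,.01,.01).ravel()
Y=np.array([vx,vy])*np.sign(vy); X=np.array([Y[1],-Y[0]]); yaw=np.degrees(np.arctan2(-Y[0],Y[1]))
# along-offset: known y of those points (4,5 = notch edges +-23? use ends & seams only)
yk=np.array([250,150,90,None,None,-90,-150],dtype=object); i=[0,1,2,5,6]
oy=np.mean(B[i,:2]@Y-yk[i].astype(float)/1000); print("resid",(B[i,:2]@Y-oy-yk[i].astype(float)/1000).round(4),"notch edges",(B[3:5,:2]@Y-oy).round(4))
ox=(np.array([x0,y0])@X)-.024
L=X*(ox)+Y*oy; 
P=ray(s,f([[29,284],[760,116]]),.074); print("lip front edges rel",((P[:,:2]-L)@X).round(4),((P[:,:2]-L)@Y).round(4))
S=ray(s,f([[60,231],[168,206]]),.06);print("screws rel",((S[:,:2]-L)@X).round(4),((S[:,:2]-L)@Y).round(4))
g=lambda L:np.array(L,float)/3.2+[235-.34,185-.34]
S=ray(s2,g([[92,462],[144,377],[37,470],[246,158],[215,200]]),.06);print("scene view rel: screws, backleft, right notch edge top back, left notch",((S[:,:2]-L)@X).round(4),((S[:,:2]-L)@Y).round(4))
print("yaw",yaw,"L",L,"X",X,"Y",Y,"start outer mid (y+225)",L+.225*Y)
E
```

```text
[[ 0.4908  0.2288  0.06  ]
 [ 0.5143  0.1317  0.06  ]
 [ 0.529   0.0732  0.06  ]
 [ 0.5439  0.0109  0.06  ]
 [ 0.5561 -0.0442  0.06  ]
 [ 0.5701 -0.0998  0.06  ]
 [ 0.5854 -0.1609  0.06  ]]
len 0.4010391001897477 seg [0.0999 0.0603 0.0641 0.0564 0.0573 0.0631]
resid [-0.0002 -0.0001 -0.0004  0.0019 -0.0012] notch edges [ 0.0256 -0.0308]
lip front edges rel [-0.0263 -0.0289] [ 0.248  -0.1564]
screws rel [0.0004 0.0002] [0.23   0.1704]
scene view rel: screws, backleft, right notch edge top back, left notch [0.0004 0.0011 0.0232 0.022  0.0238] [ 0.2326  0.1723  0.2471 -0.0158  0.0282]
yaw 13.582204 L [ 0.52625178 -0.01966051] X [0.972034   0.23484021] Y [-0.23484021  0.972034  ] start outer mid (y+225) [0.47341274 0.19904712]
```

The geometry agrees: the ledge is 401 mm long against 400, the screws sit on the mid-depth line, and the notch is in the middle block at about y = 0. The tool axes are already within about 0.9° of the fence's, so I'll shut the fingers and travel to the spot above the start block.

Emit:
apply_moves([
  [1,[0.036,-0.0445,0],[0,0,0.8]],
  [1,[0.072,-0.089,0],[0,0,0.8]],
  [1,[0.108,-0.1335,0],[0,0,0.8]],
  [1,[0.144,-0.178,0],[0,0,0.8]],
  [1,[0.18,-0.2225,0],[0,0,0.8]],
  [1,[0.216,-0.267,0],[0,0,0.8]],
  [1,[0.252,-0.3115,0],[0,0,0.8]],
], squeeze=20)

```text
time: 0.98
eef_pos: [0.3038, -0.1665, 0.2533]
ee_rot: [0.993, 0.118, 0.0, 0.0]
wrist_force: [1.5, -0.3, 0.1]
width: 0.0001
grasp_force: 0.0
```

```bash
cat > where.py <<'E'
import sys
from h import *
from plant import manip
from scipy.spatial.transform import Rotation as Ro
L=np.array([.52625,-.01966]);X=np.array([.97203,.23484]);Y=np.array([-.23484,.97203])
def where(tx,ty,ztip):
    st=manip.get_state();p=st["eef_pos"];R=Ro.from_quat(st["ee_rot"])
    print("t",round(st["time"],2),"tcp",p.round(4),"ledge xy",((p[:2]-L)@X).round(4),((p[:2]-L)@Y).round(4),"tip z",(p[2]-.022).round(4),"w",round(st["width"],4),"F",st["wrist_force"].round(1))
    T=np.r_[L+tx*X+ty*Y,ztip+.022]
    print("shift",R.inv().apply(T-p).round(4),"yaw err",((13.58-np.degrees(np.arctan2(*R.as_matrix()[[1,0],0]))).round(2)),"tilt",R.as_matrix()[:,2].round(4))
where(*map(float,sys.argv[1:4]))
E
python3 where.py 0 .225 .231
```

```text
t 0.97 tcp [ 0.3038 -0.1665  0.2533] ledge xy -0.2507 -0.0905 tip z 0.2313 w 0.0001 F [ 1.5 -0.3  0.1]
shift [ 2.507e-01 -3.155e-01  3.000e-04] yaw err -0.0 tilt [ 4.e-04 -1.e-04 -1.e+00]
```

Emit:
apply_moves([
  [1,[0.036,-0.045,0],[0,0,0]],
  [1,[0.072,-0.09,0],[0,0,0]],
  [1,[0.108,-0.135,0],[0,0,0]],
  [1,[0.144,-0.18,0.02],[0,0,0]],
  [1,[0.18,-0.225,0.04],[0,0,0]],
  [1,[0.216,-0.27,0.06],[0,0,0]],
  [1,[0.25,-0.315,0.09],[0,0,0]],
  [1,[0.25,-0.315,0.12],[0,0,0]],
])

```text
time: 1.98
eef_pos: [0.4746, 0.1965, 0.1321]
ee_rot: [0.992, 0.124, 0.001, -0.002]
wrist_force: [-0.1, -0.0, -0.5]
width: -0.0001
grasp_force: 0.0
```

```bash
python3 where.py 0 .225 .070; python3 - <<'E'
from h import *
from plant import manip
a=manip.snapshot("top")["img"][180:320,140:420];b=manip.snapshot("scene")["img"][150:390,200:420]
cv2.imwrite("pics/c1.png",np.hstack([cv2.resize(a,(440,220)),cv2.resize(b,(330,360))[:220]]) if 0 else cv2.resize(b,None,fx=2.4,fy=2.4,interpolation=cv2.INTER_CUBIC))
E
```

```text
t 1.98 tcp [0.4746 0.1965 0.1321] ledge xy 0.0006 0.2223 tip z 0.1101 w -0.0001 F [-0.1 -0.  -0.5]
shift [-0.0006 -0.0026  0.0401] yaw err -0.64 tilt [ 0.0011  0.0037 -1.    ]
```

View pics/c1.png

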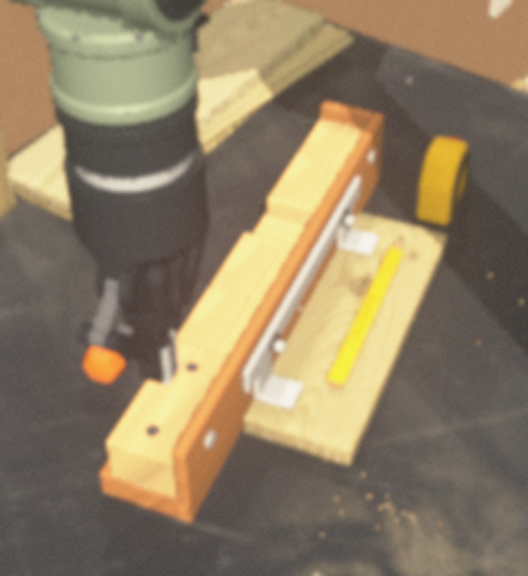

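The shut fingertips (crop about (167,370)) hang above the start block and everything else is undisturbed. I'll lower to just above the surface and settle there.

Emit:
apply_moves([
  [1,[0,-0.002,0.02],[0,0,0]],
  [1,[0,-0.002,0.035],[0,0,0]],
  [1,[0,-0.002,0.041],[0,0,0]],
  [1,[0,-0.002,0.041],[0,0,0]],
  [1,[0,-0.002,0.041],[0,0,0]],
])

```text
time: 2.7
eef_pos: [0.4733, 0.1943, 0.0929]
ee_rot: [0.993, 0.122, 0.0, -0.002]
wrist_force: [-0.7, -0.2, 0.3]
width: 0.0001
grasp_force: 0.0
```

```bash
python3 where.py 0 .225 .060
```

```text
t 2.7 tcp [0.4733 0.1943 0.0929] ledge xy -0.0012 0.2204 tip z 0.0709 w 0.0001 F [-0.7 -0.2  0.3]
shift [ 0.0012 -0.0045  0.011 ] yaw err -0.41 tilt [ 0.      0.0039 -1.    ]
```

Emit:
apply_moves([
  [1,[0.001,-0.0045,0.005],[0,0,0.4]],
  [1,[0.001,-0.0045,0.009],[0,0,0.4]],
  [1,[0.001,-0.0045,0.01],[0,0,0.4]],
  [1,[0.001,-0.0045,0.011],[0,0,0.4]],
  [1,[0.001,-0.0045,0.011],[0,0,0.4]],
])

```text
time: 3.32
eef_pos: [0.4735, 0.1949, 0.082]
ee_rot: [0.993, 0.121, -0.001, -0.003]
wrist_force: [-2.8, -0.2, 7.8]
width: -0.0003
grasp_force: 4.4
```

```bash
python3 where.py 0 .225 .060
```

```text
t 3.33 tcp [0.4735 0.1949 0.082 ] ledge xy -0.0009 0.2209 tip z 0.06 w -0.0003 F [-2.8 -0.2  7.8]
shift [ 0.001  -0.0041  0.0001] yaw err -0.36 tilt [-0.0019  0.0065 -1.    ]
```

Contact on the outer half of the start block at tip z = 0.060 with about 8 N. Now the slide to the right.

Emit:
apply_moves([
  [1,[0,0.008,0],[0,0,0]],
  [1,[0,0.018,0],[0,0,0]],
  [1,[0,0.028,0],[0,0,0]],
  [1,[0,0.038,0],[0,0,0]],
  [1,[0,0.048,0],[0,0,0]],
  [1,[0,0.058,0],[0,0,0]],
])

```text
time: 4.08
eef_pos: [0.4886, 0.1405, 0.082]
ee_rot: [0.993, 0.122, 0.001, -0.006]
wrist_force: [-1.8, 5.8, 7.7]
width: 0.0001
grasp_force: 4.1
```

```bash
python3 where.py 0 .03 .060
```

```text
t 4.08 tcp [0.4886 0.1405 0.082 ] ledge xy 0.001 0.1645 tip z 0.06 w 0.0001 F [-1.8  5.8  7.7]
shift [-0.002   0.1345 -0.0016] yaw err -0.43 tilt [ 1.000e-04  1.210e-02 -9.999e-01]
```

Emit:
apply_moves([
  [1,[0,0.01,0],[0,0,0]],
  [1,[0,0.02,0],[0,0,0]],
  [1,[-0.001,0.03,0],[0,0,0]],
  [1,[-0.001,0.04,0],[0,0,0]],
  [1,[-0.001,0.05,0],[0,0,0]],
  [1,[-0.001,0.06,0],[0,0,0]],
  [1,[-0.001,0.07,0],[0,0,0]],
])

```text
time: 4.95
eef_pos: [0.5046, 0.0733, 0.082]
ee_rot: [0.992, 0.122, 0.001, -0.007]
wrist_force: [-2.3, 10.1, 13.1]
width: -0.0002
grasp_force: 6.8
```

```bash
python3 where.py 0 .03 .060
```

```text
t 4.95 tcp [0.5046 0.0733 0.082 ] ledge xy 0.0008 0.0955 tip z 0.06 w -0.0002 F [-2.3 10.1 13.1]
shift [-0.0013  0.0655 -0.0009] yaw err -0.47 tilt [ 8.000e-04  1.450e-02 -9.999e-01]
```

Emit:
apply_moves([
  [1,[0,0.01,-0.0005],[0,0,0]],
  [1,[0,0.02,-0.0008],[0,0,0]],
  [1,[-0.001,0.03,-0.001],[0,0,0]],
  [1,[-0.001,0.04,-0.0012],[0,0,0]],
  [1,[-0.001,0.05,-0.0014],[0,0,0]],
  [1,[-0.001,0.06,-0.0016],[0,0,0]],
])

```text
time: 5.7
eef_pos: [0.5174, 0.0126, 0.0821]
ee_rot: [0.993, 0.122, 0.0, -0.005]
wrist_force: [-0.6, 4.2, 4.4]
width: 0.0001
grasp_force: 2.4
```

```bash
python3 where.py 0 -.0005 .060
```

```text
t 5.7 tcp [0.5174 0.0126 0.0821] ledge xy -0.001 0.0335 tip z 0.0601 w 0.0001 F [-0.6  4.2  4.4]
shift [ 0.0008  0.034  -0.0002] yaw err -0.4 tilt [-9.0e-04  9.1e-03 -1.0e+00]
```

Emit:
apply_moves([
  [1,[0.0005,0.005,0.0005],[0,0,0]],
  [1,[0.001,0.01,0.0005],[0,0,0]],
  [1,[0.001,0.015,0.0005],[0,0,0]],
  [1,[0.001,0.02,0.0005],[0,0,0]],
  [1,[0.001,0.022,0.0005],[0,0,0]],
])

```text
time: 6.32
eef_pos: [0.5233, -0.0097, 0.0807]
ee_rot: [0.993, 0.121, -0.001, -0.003]
wrist_force: [-0.1, -0.3, -1.1]
width: -0.0001
grasp_force: 0.0
```

```bash
python3 where.py 0 -.0005 .060
```

```text
t 6.33 tcp [ 0.5233 -0.0097  0.0807] ledge xy -0.0006 0.0104 tip z 0.0587 w -0.0001 F [-0.1 -0.3 -1.1]
shift [ 0.0005  0.0108 -0.0014] yaw err -0.33 tilt [-0.0021  0.0061 -1.    ]
```

The force vanished and the tip dropped below ledge level at y ≈ 10 mm: that is the notch, where it was seen. I'll centre in it and lower to the key.

Emit:
apply_moves([
  [1,[0.0005,0.005,0],[0,0,0]],
  [1,[0.0005,0.01,0],[0,0,0]],
  [1,[0.0005,0.01,0.003],[0,0,0]],
  [1,[0.0005,0.01,0.006],[0,0,0]],
  [1,[0.0005,0.01,0.008],[0,0,0]],
  [1,[0.0005,0.01,0.0095],[0,0,0]],
])

```text
time: 7.08
eef_pos: [0.526, -0.0185, 0.0714]
ee_rot: [0.993, 0.121, -0.001, -0.003]
wrist_force: [-1.8, 0.0, 4.9]
width: -0.0002
grasp_force: 2.6
```

```bash
python3 where.py 0 -.0005 .040
```

```text
t 7.08 tcp [ 0.526  -0.0185  0.0714] ledge xy 0.0 0.0012 tip z 0.0494 w -0.0002 F [-1.8  0.   4.9]
shift [-0.      0.0017  0.0094] yaw err -0.37 tilt [-0.0021  0.0068 -1.    ]
```

On the key at z ≈ 0.050 with 5 N, which is its friction. Now pressing it down.

Emit:
apply_moves([
  [1,[0,0.001,0.002],[0,0,0]],
  [1,[0,0.001,0.004],[0,0,0]],
  [1,[0,0.001,0.006],[0,0,0]],
  [1,[0,0.001,0.008],[0,0,0]],
  [1,[0,0.001,0.009],[0,0,0]],
  [1,[0,0.001,0.01],[0,0,0]],
  [1,[0,0.001,0.011],[0,0,0]],
])

```text
time: 7.95
eef_pos: [0.5261, -0.0187, 0.0619]
ee_rot: [0.993, 0.122, -0.0, -0.004]
wrist_force: [-7.3, 3.2, 24.6]
width: 0.0
grasp_force: 12.2
```

```bash
python3 where.py 0 -.0005 .040
```

```text
t 7.95 tcp [ 0.5261 -0.0187  0.0619] ledge xy 0.0001 0.001 tip z 0.0399 w 0.0 F [-7.3  3.2 24.6]
shift [-0.0001  0.0015 -0.0001] yaw err -0.4 tilt [-0.0017  0.0083 -1.    ]
```

The key has bottomed out at z = 0.040, with the force rising to 25 N. I'll hold briefly, then lift straight out to well clear.

Emit:
apply_moves([
  [1,[0,0,0],[0,0,0]],
  [1,[0,0,-0.006],[0,0,0]],
  [1,[0,0,-0.02],[0,0,0]],
  [1,[0,0,-0.05],[0,0,0]],
  [1,[0,0,-0.1],[0,0,0]],
  [1,[0,0,-0.16],[0,0,0]],
  [1,[0,0,-0.2],[0,0,0]],
  [1,[0,0,-0.2],[0,0,0]],
])

```text
time: 8.95
eef_pos: [0.529, -0.0214, 0.2646]
ee_rot: [0.993, 0.121, 0.003, -0.002]
wrist_force: [0.6, -0.3, -0.1]
width: 0.0002
grasp_force: 0.0
```

```bash
python3 where.py 0 -.0005 .25; python3 - <<'E'
from h import *
from plant import manip
b=manip.snapshot("scene")["img"]
cv2.imwrite("pics/c2.png",cv2.resize(b[160:390,210:420],None,fx=2.5,fy=2.5,interpolation=cv2.INTER_CUBIC))
E
```

```text
t 8.95 tcp [ 0.529  -0.0214  0.2646] ledge xy 0.0023 -0.0023 tip z 0.2426 w 0.0002 F [ 0.6 -0.3 -0.1]
shift [-0.0022 -0.0018 -0.0074] yaw err -0.36 tilt [ 0.006   0.0053 -1.    ]
```

View pics/c2.png

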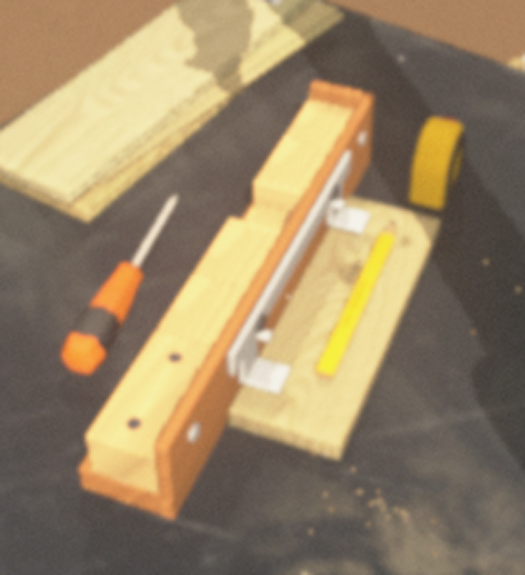

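The key is deep in the notch at crop (265,210). The bar and its feet (crop (265,375) and (348,215)) sit higher with dark slots showing below, and the board, pencil, tape and driver are unmoved. The arm is well clear, so I'll hand the job in.

```bash
python3 -c "
from plant import manip
print(manip.finish_job())"
```

```text
the job is handed in; nothing more can be done
None
```

I slid a shut fingertip from the outer half of the start block to the notch in the middle block and pressed the key to its stop, 20 mm below the ledge; the last picture shows the bar lifted and the board and tools unmoved, and I handed the job in with the arm clear at about 9 s.

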